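Anchor the extending soap rack and lock its leg at the mark

TASK

Set up the extending soap rack on the sink ledge: press the blue suction plunger all the way down, then draw the spring-loaded leg out by its black pull plate until its black pointer is over the red mark, with the red cam lever still open. Holding the leg at the mark, close the red lever fully against the leg, and finish still gripping the leg and closed lever: do not let go. Leave the other things on the ledge where they are.

Things in the scene. Friction and masses are not known exactly. Their poses are not given: they have to be found in the camera images.
- rack: Fixed part of the extending soap rack; place and yaw vary. Origin on the ledge; its +y is the way the leg draws out, +x the scale's side, -x the lever's side, z up. In mm: white foot block x -40 to 40, y -150 to -50, top z 44; grey scale strip x 17 to 46, y -51 to 63, top z 34; the inner rail runs inside the leg.
- plunger (a joint): How far the blue suction plunger is pressed, m: 0 = up, 0.010 = fully home. About 6 N of friction, no spring: it stays where it is pressed. A stop is met at 0.010.
- plunger_top (a point): Centre of the top of the blue plunger cap (36 mm diameter, 8 mm thick), at rack x = 0, y = -100 mm; 62 mm above the ledge when up, 52 mm when home (cap resting on the white block).
- leg: Sliding leg with soap dish; axes as the rack's, origin at the rack's when fully in. Slides along +y, 0 to 70 mm; an inner spring pulls it in with about 2 N (in) to 3 N (out). Aluminium tube, leg frame in mm: x -12 to 12, y -30 to 110, z 20 to 46. Open fingers set down on both sides of the tube just behind the black plate (y below 110) can hook the plate and draw the leg out.
- pull_plate (a point): Centre of the rear face (towards the foot block) of the upright black pull plate, leg frame (0, 110, 33) mm. Plate: x -42 to 42, y 110 to 116, z 10 to 52; clear ledge behind it on both sides of the tube. Beyond it the white soap dish, x -45 to 45, y 116 to 186, z 14 to 36.
- pointer (a point): The middle of the black pointer bar, 3 mm wide, that the leg carries over the scale strip: leg frame (31.5, -20, 36.5) mm. Axes as the leg.
- red_mark (a point): Middle of the red band on the scale strip, 10 mm long in y, 28 mm wide in x; fixed during the job, different each time, 25 to 55 mm beyond the pointer's place when the leg is in. Axes as the rack: the pointer is at the mark when both have the same rack y.
- lever (a joint): Red cam lever, rad: 0 = closed, lying along the leg's -x side; starts open at 0.34 to 0.42. It stays where left (friction 0.12 N m, 2 to 3 N at the tip). Closed, its cam clamps the leg to the inner rail. Upright pivot at leg (-16.5, 50) mm.
- lever_tip (a point): Middle of the lever 48 mm from its pivot, 33 mm above the ledge. Lever 50 mm long, 5 thick, z 25 to 41; its free end points to the plate and, open, stands out to -x (outer face at most at leg x -40). Closed, its outer face is at leg x -19, its end at leg y 100: tube and closed lever are then 31 mm wide together, centred at leg x -3.5, and can be pinched.
- organiser: Clear acrylic organiser, 75 by 130 by 85 mm, with three toothbrushes and a tongue scraper, 185 mm tall in all. Leave alone. Origin under its centre.
- compact: Round brass mirror compact, 68 mm across, 15 mm high. Leave alone.
- ear_pick: Steel ear pick lying flat, 95 mm long, 4 mm thick. Leave alone.
- cream_jar: Small blue jar with white cap, 56 mm across, 45 mm high. Leave alone.
- tumbler: Blue ceramic tumbler, 72 mm across, 95 mm high. Leave alone.
- dispenser: Amber bottle with black cap, 64 mm across, 165 mm high. Leave alone.

How it is judged:
On the way, in this order (a step that is already met when the one before it is completed fails the run):
1. the blue plunger is pressed home (at least 8.5 of its 10 mm), the leg still in (pointer more than 20 mm short of the mark) (value of joint plunger above 0.0085 m and y of pointer in the frame of red_mark below -0.02 m), for 0.1 s.
2. the leg is drawn out with its pointer within 5 mm of the middle of the red mark, held by the fingers, the lever still open (y of pointer in the frame of red_mark between -0.005 and 0.005 m and value of joint lever above 0.25 rad and contact force between the fingers and leg above 0.5 N), for 0.2 s.
At the end, for the whole second after the job is handed in: The plunger is at least 8.5 mm down, the pointer within 5 mm of the middle of the red mark, the lever closed to under 0.08 rad, and the leg is at rest with the fingers still holding it (leg and lever together) with more than 4 N (y of pointer in the frame of red_mark between -0.005 and 0.005 m and value of joint lever below 0.08 rad and value of joint plunger above 0.0085 m and contact force between the fingers and leg above 4 N and linear speed of leg below 0.01 m/s); the arm keeps its last pose, push and grip.
It fails at once if the lever was closed (under 0.15 rad) while the pointer was more than 8 mm off the red mark (value of joint lever below 0.15 rad and (y of pointer in the frame of red_mark below -0.008 m or y of pointer in the frame of red_mark above 0.008 m)).
It fails at once if one of the other things on the ledge was moved more than 30 mm (distance of any of organiser, compact, ear_pick, cream_jar, tumbler, dispenser from where it was at the start of the episode above 0.03 m).
It also fails if it takes over 42 s, if anything falls off the work surface, if the arm or the gripper's body presses on something with over 40 N, if the wrist force passes 120 N, or if a joint passes its speed limit or range.

ROBOT

A 6-joint arm with a two-finger parallel gripper is mounted at the origin on the work surface. World frame = base frame: x ahead of the robot, y to its left, z up, the work surface at z = 0. Lengths are in m, angles in rad, forces in N, time in s.
With the tool pointing down it reaches from about 0.25 to 0.725 m from the base axis. Payload 4 kg.
Tool frame: the origin (TCP) lies midway between the tips of the shut fingers; the grasp point (between the pads) lies 19 mm behind it; z points along the fingers, y is the line along which they close (so a half turn about z gives the same grasp; the last joint's range is limited). The gripper opens to 85 mm and grips with 20 to 120 N. Pads are 22 mm wide; open, the fingers measure 114 mm over their backs; the gripper's body (76 mm by 85 mm) begins 54 mm behind the grasp point. The pads swing forward as they close: fully open they stand 13 mm farther back than shut.
Start: joints at [-1.251, 0.241, 0.005, 1.335, 0, 1.571], TCP at [0.157, -0.475, 0.192] pointing down, gripper open.
Joint ranges: [-2.72, 2.72], [-1.05, 1.87], [-1.09, 1.28], [-1.99, 2.15], [-1.42, 1.44], [-3.14, 3.14]. Speed limits (rad/s): [2.79, 2.79, 3.14, 3.14, 3.14, 3.14].

INTERFACE

Orientations are given as a unit quaternion [x, y, z, w].
In Python, from workcell import bot, camera, job_done gives the robot as it stands.
- The arm moves only by the tool carry_out, never from a script. Its argument "plan" is a list of rows, each an object of numbers: "dx", "dy", "dz": the shift along the tool's x, y, z in mm; "twist": the turn about the tool's z in degrees; "fingers": the closure, from -1 (fully open) to 1 (shut). In form: [{"dx": .., "dy": .., "dz": .., "twist": .., "fingers": ..}, ...]. A call has exactly 5 rows; each row is the pose to reach, as a shift and turn from the pose commanded when the call began, along the tool's axes at that moment; what a row does not reach only later rows make up. A row lasts 1/12 s, in which the tool goes at most 41.7 mm and 7.16 degrees, less where a joint would pass 70% of its speed; a pose out of reach is approached as far as the arm can. A call with a gripper value outside its range is refused whole. The fingers move at their own pace and stop on an object; the grip force is fixed at half the most. Time passes only in rows, so rows that repeat a pose let the fingers close, or fill a call up. It gives the time, the measured TCP pose, the force, the opening and the grip force at its end, in the units of the state.
- bot.get_obs(): the state, without advancing time (a new reading comes with each control period).
- camera(name): name is "scene" or "top" or "wrist"; returns a dict with "image" (480x640x3 uint8, red, green, blue), "intrinsics" (3x3 intrinsics, pixels), "eye" and "attitude" of the camera in the world. Camera axes: x right, y down, z forward; pixel columns grow to the right and rows downward; lengths in m; the calibration is good to about 2 mm. A picture is of the moment at which its call begins. There is no depth.
- job_done(): hands the job in; it is judged then, once.
The state is a dict: "clock": time; "joint_pos": joint angles; "joint_vel": joint speeds; "tau": joint torques, N m; "eef_pos": TCP position; "tool_rot": TCP orientation; "ft_force": force on the tool from outside, world axes, zero at the start; "ft_torque": the same for the moment, N m; "grip_width": finger opening in m; "grasp_force": force on a finger pad.
Only numpy, scipy, OpenCV 4.12 (cv2) and the standard library are available. Lean on these libraries where they do the work, as an engineer would, in place of code of your own. Each camera call takes 0.05 s, during which the arm holds its last target. There are 200 camera calls.

## Working session

There is one attempt and no reset: what is moved stays moved. The work goes in short steps, Python scripts to look and compute and a tool call to move; the robot and the scene stay as the last step left them, time stands still between calls to the robot, and variables do not carry over. Pictures are saved under pics/ and viewed, at most 10 in all, crops included, and the job is handed in when it is done.

Besides the shell and the picture viewer there is one more tool, called after "Emit:" by a JSON object that holds its "api" and its "payload", one argument or row to a line. carry_out: Moves the arm, as the interface text tells. Its arguments: {"type":"object","properties":{"plan":{"type":"array","items":{"type":"object","properties":{"dx":{"type":"number"},"dy":{"type":"number"},"dz":{"type":"number"},"twist":{"type":"number"},"fingers":{"type":"number"}}}}},"required":["plan"]}

```bash
ls; mkdir -p pics; cat > h.py <<'E'
import numpy as np, cv2
from workcell import bot, camera, job_done
from scipy.spatial.transform import Rotation as R
def cam(n):
    c=camera(n); K=np.array(c["intrinsics"]); e=np.array(c["eye"]); a=np.array(c["attitude"])
    Rm=a if a.shape==(3,3) else R.from_quat(a).as_matrix()
    return c["image"],K,e,Rm
def ray(K,e,Rm,u,v,z):
    d=Rm@np.linalg.inv(K)@np.array([u,v,1.]); return e+d*(z-e[2])/d[2]
def proj(K,e,Rm,p):
    q=K@(Rm.T@(np.array(p)-e)); return q[:2]/q[2]
def save(n,im): cv2.imwrite("pics/"+n,cv2.cvtColor(im,cv2.COLOR_RGB2BGR))
E
python3 - <<'E'
from h import *
for n in ["top","scene"]:
    im,K,e,Rm=cam(n); save(n+"0.png",im); print(n,K.tolist(),e,Rm.round(3).tolist())
o=bot.get_obs(); print(o)
E
```

```text
pics
top [[440.06569010367576, 0.0, 325.81016781458123], [0.0, 440.06569010367576, 238.81537908289994], [0.0, 0.0, 1.0]] [ 4.71637432e-01 -2.47118214e-04  1.18915852e+00] [[0.024, -0.993, 0.112], [-1.0, -0.025, -0.006], [0.009, -0.111, -0.994]]
scene [[439.93827749819644, 0.0, 324.7946742818092], [0.0, 439.93827749819644, 232.43964571326575], [0.0, 0.0, 1.0]] [1.36012976 0.3317321  0.70276893] [[-0.368, 0.561, -0.742], [0.93, 0.21, -0.302], [-0.014, -0.801, -0.598]]
{'clock': 0.1, 'joint_pos': array([-1.25100870e+00,  2.41326428e-01,  3.85698450e-03,  1.33519543e+00,
        4.90550739e-06,  1.57078109e+00]), 'joint_vel': array([-0.00048176, -0.00269588,  0.00203818,  0.00382727, -0.00114534,
        0.00047566]), 'tau': array([-7.94575171e-04, -3.73137474e+01,  2.53010899e+01,  1.08546545e-02,
       -4.48979290e-05, -7.60664193e-06]), 'eef_pos': array([ 0.15698369, -0.47404547,  0.19160689]), 'tool_rot': array([ 9.87242552e-01,  1.59220821e-01, -1.46320218e-04, -9.22746948e-04]), 'ft_force': array([-0.78099952,  0.00238609, -0.02333448]), 'ft_torque': array([ 0.03020231,  0.05345497, -0.0059799 ]), 'grasp_force': 0.0, 'grip_width': 0.08535997679227823}
```

View pics/top0.png

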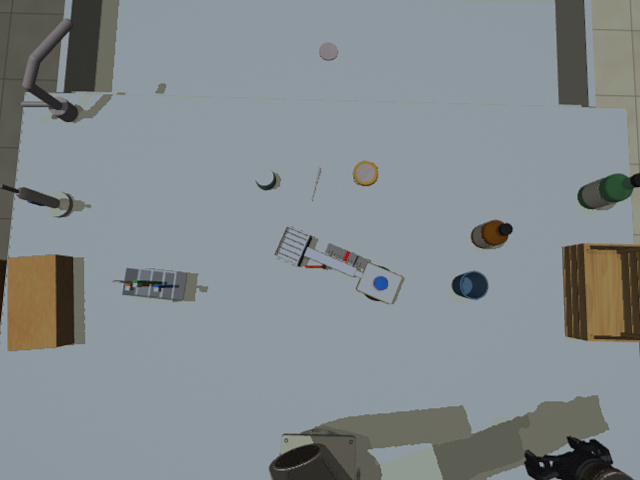

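View pics/scene0.png

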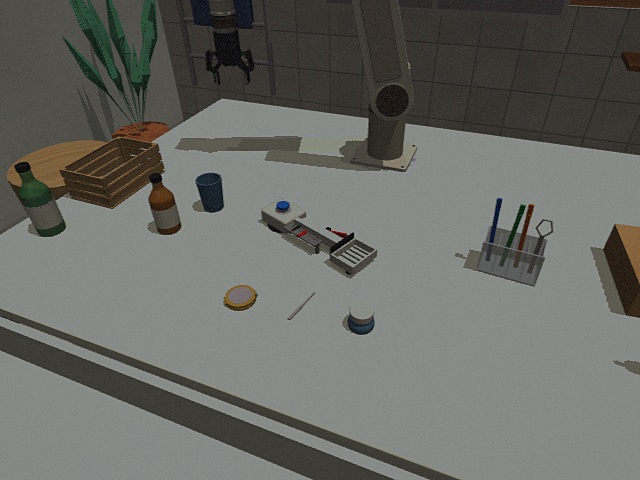

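The top view shows the blue cap at (381,283), the red band at (347,256), the red lever at (316,267), the black plate at about (307,250) and the dish at (293,246). The scene view shows the rack with open space around it.

```bash
cat >> h.py <<'E'
def blobs(im,kind,box):
    h=cv2.cvtColor(im,cv2.COLOR_RGB2HSV).astype(int); H,S,V=h[...,0],h[...,1],h[...,2]
    if kind=="red": m=((H<8)|(H>172))&(S>150)&(V>70)
    if kind=="blue": m=(H>100)&(H<130)&(S>170)&(V>90)
    if kind=="black": m=(V<45)
    k=np.zeros(m.shape,bool); x0,y0,x1,y1=box; k[y0:y1,x0:x1]=1
    n,l,st,c=cv2.connectedComponentsWithStats((m&k).astype(np.uint8))
    return [(c[i],st[i,4],np.argwhere(l==i)[:,::-1]) for i in range(1,n) if st[i,4]>=8]
E
python3 - <<'E'
from h import *
for n,box in [("top",(270,220,410,310)),("scene",(255,190,385,280))]:
    im,K,e,Rm=cam(n)
    for k,z in [("blue",.062),("red",.034),("black",.052)]:
        for c,a,p in blobs(im,k,box):
            r=cv2.minAreaRect(p.astype(np.float32))
            print(n,k,c.round(1),a,"z",z,ray(K,e,Rm,*c,z).round(4)[:2],"ends",[ray(K,e,Rm,*q,z).round(3)[:2].tolist() for q in cv2.boxPoints(r)])
    x0,y0,x1,y1=box
    save(n+"c.png",cv2.resize(im[y0:y1,x0:x1],None,fx=5,fy=5,interpolation=cv2.INTER_CUBIC))
E
```

```text
top blue [380.2 282.9] 133 z 0.062 [ 0.4886 -0.1485] ends [[0.503, -0.132], [0.504, -0.163], [0.473, -0.163], [0.473, -0.133]]
top red [346.1 255.8] 32 z 0.034 [ 0.5576 -0.0617] ends [[0.548, -0.053], [0.57, -0.064], [0.567, -0.071], [0.545, -0.061]]
top red [313.1 266.2] 19 z 0.034 [0.5284 0.0244] ends [[0.528, 0.043], [0.529, 0.004], [0.527, 0.004], [0.526, 0.043]]
top black [304.2 251.2] 57 z 0.052 [0.5657 0.048 ] ends [[0.53, 0.065], [0.606, 0.035], [0.604, 0.03], [0.528, 0.06]]
top black [323.7 266.4] 10 z 0.052 [ 0.5275 -0.0033] ends [[0.526, 0.001], [0.532, -0.002], [0.529, -0.008], [0.523, -0.005]]
top black [371.5 297.7] 19 z 0.052 [ 0.4504 -0.1278] ends [[0.454, -0.112], [0.458, -0.114], [0.445, -0.145], [0.441, -0.143]]
scene blue [282.5 204.1] 68 z 0.062 [ 0.4878 -0.1444] ends [[0.479, -0.165], [0.469, -0.137], [0.495, -0.125], [0.505, -0.152]]
scene red [301.9 233.2] 28 z 0.034 [ 0.5545 -0.0595] ends [[0.565, -0.069], [0.535, -0.057], [0.543, -0.049], [0.572, -0.062]]
scene red [338.7 232.3] 21 z 0.034 [0.518  0.0265] ends [[0.519, 0.003], [0.513, 0.002], [0.515, 0.047],
[... 324 characters left out ...]
0726] ends [[0.568, -0.081], [0.545, -0.069], [0.55, -0.064], [0.574, -0.076]]
scene black [328.2 228.3] 12 z 0.052 [0.5343 0.0044] ends [[0.537, -0.001], [0.528, -0.002], [0.532, 0.009], [0.541, 0.01]]
scene black [287.3 230.4] 12 z 0.052 [ 0.5781 -0.0877] ends [[0.575, -0.102], [0.571, -0.103], [0.582, -0.072], [0.586, -0.072]]
scene black [341.3 242.5] 154 z 0.052 [0.5768 0.0547] ends [[0.609, 0.03], [0.525, 0.063], [0.541, 0.078], [0.624, 0.044]]
scene black [316.6 248.5] 30 z 0.052 [0.6188 0.008 ] ends [[0.605, -0.004], [0.602, 0.005], [0.633, 0.017], [0.636, 0.009]]
scene black [347.9 272.5] 11 z 0.052 [0.6726 0.1047] ends [[0.673, 0.099], [0.668, 0.099], [0.673, 0.111], [0.678, 0.11]]
```

View pics/topc.png

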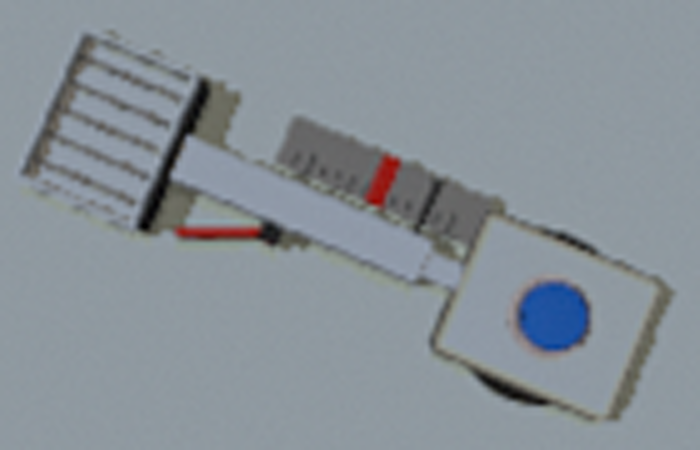

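Emit:
{"api": "carry_out", "payload": {
  "plan": [
    {"dx": 32, "dy": -16, "dz": 0, "twist": -7, "fingers": 1},
    {"dx": 64, "dy": -32, "dz": 0, "twist": -14, "fingers": 1},
    {"dx": 96, "dy": -48, "dz": 0, "twist": -21, "fingers": 1},
    {"dx": 128, "dy": -64, "dz": 0, "twist": -28, "fingers": 1},
    {"dx": 160, "dy": -80, "dz": 0, "twist": -35, "fingers": 1}
  ]
}}

```text
clock: 0.62
eef_pos: [0.2846, -0.3471, 0.1922]
tool_rot: [0.892, 0.451, -0.0, -0.0]
ft_force: [0.8, -0.5, 0.4]
grip_width: 0.0255
grasp_force: 0.0
```

```bash
cat >> h.py <<'E'
def delta(x,y,z,yawrack):
    "tool-frame shift mm and twist deg so that the tool y lies along rack x at yawrack deg"
    o=bot.get_obs(); M=R.from_quat(o["tool_rot"]).as_matrix(); p=o["eef_pos"]
    d=M.T@(np.array([x,y,z])-p)*1000
    t=M.T@np.array([np.cos(np.radians(yawrack)),np.sin(np.radians(yawrack)),0])
    print("t %.2f"%o["clock"],"tcp",p.round(4),"d",d.round(1),"twist %.1f"%np.degrees(np.arctan2(-t[0],t[1])),"F",o["ft_force"].round(1),"w %.4f"%o["grip_width"],"g %.1f"%o["grasp_force"], "tilt",M[:,2].round(3))
E
python3 -c "
from h import *
delta(.4885,-.147,.12,-22)"
```

```text
t 0.62 tcp [ 0.2846 -0.3471  0.1922] d [282.   45.5  72.3] twist -14.4 F [ 0.8 -0.5  0.4] w 0.0255 g 0.0 tilt [-0.  0. -1.]
```

Emit:
{"api": "carry_out", "payload": {
  "plan": [
    {"dx": 32, "dy": 5, "dz": 0, "twist": -5, "fingers": 1},
    {"dx": 64, "dy": 10, "dz": 0, "twist": -10, "fingers": 1},
    {"dx": 96, "dy": 15, "dz": 0, "twist": -14, "fingers": 1},
    {"dx": 128, "dy": 20, "dz": 0, "twist": -14, "fingers": 1},
    {"dx": 160, "dy": 25, "dz": 0, "twist": -14, "fingers": 1}
  ]
}}

```text
clock: 1.03
eef_pos: [0.4003, -0.2336, 0.1924]
tool_rot: [0.832, 0.554, -0.0, -0.0]
ft_force: [0.4, 0.0, 0.3]
grip_width: -0.0003
grasp_force: 0.0
```

```bash
python3 -c "
from h import *
delta(.4885,-.147,.12,-22)"
```

```text
t 1.03 tcp [ 0.4003 -0.2336  0.1924] d [113.9  48.   72.3] twist -0.7 F [0.4 0.  0.3] w -0.0003 g 0.0 tilt [-0. -0. -1.]
```

Emit:
{"api": "carry_out", "payload": {
  "plan": [
    {"dx": 35, "dy": 15, "dz": 10, "twist": 0, "fingers": 1},
    {"dx": 70, "dy": 30, "dz": 25, "twist": -0.7, "fingers": 1},
    {"dx": 103, "dy": 43, "dz": 42, "twist": -0.7, "fingers": 1},
    {"dx": 112, "dy": 47, "dz": 60, "twist": -0.7, "fingers": 1},
    {"dx": 112, "dy": 47, "dz": 72, "twist": -0.7, "fingers": 1}
  ]
}}

```text
clock: 1.45
eef_pos: [0.4874, -0.1471, 0.1184]
tool_rot: [0.828, 0.561, -0.0, -0.001]
ft_force: [-1.2, 0.2, -0.3]
grip_width: 0.0002
grasp_force: 0.0
```

```bash
python3 -c "
from h import *
im,K,e,Rm=cam('wrist'); save('w1.png',im); print(e,Rm.round(2).tolist())
delta(.4885,-.147,.062,-22)
im,K,e,Rm=cam('scene'); save('s1.png',cv2.resize(im[120:280,200:400],None,fx=4,fy=4)[:600])"
```

```text
[ 0.51771024 -0.07091004  0.30063457] [[0.93, -0.35, -0.12], [-0.37, -0.88, -0.3], [-0.0, 0.32, -0.95]]
t 1.50 tcp [ 0.4848 -0.1475  0.1162] d [ 1.9  3.6 54.2] twist 0.2 F [-1.1  0.2 -1.5] w -0.0001 g 0.0 tilt [-0.006  0.002 -1.   ]
```

View pics/w1.png

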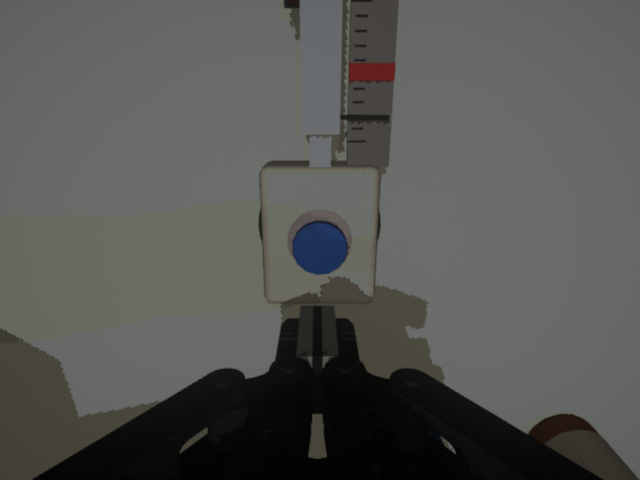

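The wrist view shows the cap at (320,247), the red band at (372,72), the pointer at (365,118) and the fingers at (318,310), all aligned with the rack.

```bash
python3 -c "
from h import *
im,K,e,Rm=cam('wrist')
b=blobs(im,'blue',(280,200,370,290)); r=blobs(im,'red',(330,50,410,95))
P=ray(K,e,Rm,*max(b,key=lambda t:t[1])[0],.062); Q=ray(K,e,Rm,*max(r,key=lambda t:t[1])[0],.034)
k=blobs(im,'black',(340,108,395,128)); print([(c.round(1),a) for c,a,_ in k])
for yaw in (-21,-22,-23):
    X=np.array([np.cos(np.radians(yaw)),np.sin(np.radians(yaw))]);Y=np.array([-X[1],X[0]])
    d=(Q-P)[:2]; print(yaw,'mark rel plunger',(d@X).round(4),(d@Y).round(4))
    for v in (116,118,120): s=ray(K,e,Rm,372,v,.0375)[:2]-P[:2]; print('  ptr',v,(s@X).round(4),(s@Y).round(4))
# rail left edge/strip right edge direction
pts=[ray(K,e,Rm,u,v,z)[:2] for u,v,z in((302,30,.046),(302,130,.046),(398,20,.034),(389,160,.034))]
for a,b in((0,1),(2,3)): d=pts[a]-pts[b]; print('yaw',np.degrees(np.arctan2(d[1],d[0]))-90)
print(P,Q); delta(P[0],P[1],.062,-22)"
```

```text
[(array([369.4, 113.4]), np.int32(281)), (array([362.1, 124.2]), np.int32(13))]
-21 mark rel plunger 0.0249 0.0985
  ptr 116 0.0229 0.07
  ptr 118 0.0229 0.0688
  ptr 120 0.0229 0.0676
-22 mark rel plunger 0.0232 0.099
  ptr 116 0.0217 0.0704
  ptr 118 0.0217 0.0692
  ptr 120 0.0218 0.068
-23 mark rel plunger 0.0214 0.0993
  ptr 116 0.0204 0.0708
  ptr 118 0.0205 0.0696
  ptr 120 0.0206 0.0684
yaw -22.62258467659528
yaw -22.32508306645174
[ 0.49850016 -0.14502045  0.062     ] [ 0.55704199 -0.06195056  0.034     ]
t 1.60 tcp [ 0.485  -0.1491  0.1192] d [ 8.9 11.2 57.2] twist 0.1 F [-0.3  0.  -0.2] w 0.0001 g 0.0 tilt [-0.003  0.001 -1.   ]
```

```bash
python3 -c "
from h import *
im,K,e,Rm=cam('wrist')
h=cv2.cvtColor(im,cv2.COLOR_RGB2HSV)
m=cv2.inRange(h,(100,120,30),(130,255,255)); m[:190]=0;m[300:]=0
n,l,st,c=cv2.connectedComponentsWithStats(m); i=1+np.argmax(st[1:,4]); print(st[i],c[i])
cnt=np.argwhere(l==i)[:,::-1].astype(np.float32); (u,v),rad=cv2.minEnclosingCircle(cnt); print(u,v,rad)
r=max(blobs(im,'red',(330,40,410,95)),key=lambda t:t[1]); print(r[0],r[1])
P=ray(K,e,Rm,u,v,.062);Q=ray(K,e,Rm,*r[0],.034)
X=np.array([np.cos(np.radians(-22.3)),np.sin(np.radians(-22.3))]);Y=np.array([-X[1],X[0]])
d=(Q-P)[:2];print('mark',d@X,d@Y,'cap radius',np.linalg.norm(ray(K,e,Rm,u+rad,v,.062)-P))
ks=blobs(im,'black',(340,100,395,128));k=max(ks,key=lambda t:t[1])
s=ray(K,e,Rm,*k[0],.038)[:2];print('ptr',(s-P[:2])@X,(s-P[:2])@Y,'mark-ptr',(Q[:2]-s)@Y)
delta(P[0],P[1],.062,-22.3);print(P,Q)"
```

```text
[ 295  217   55   53 2233] [321.75996417 242.91133005]
321.8439636230469 242.70382690429688 27.253063201904297
[373.29060914  66.21573604] 788
mark 0.030969555391666008 0.10560785780215262 cap radius 0.017317147631927064
ptr 0.02831100552402812 0.0785053465154479 mark-ptr 0.02710251128670473
t 1.65 tcp [ 0.4857 -0.1498  0.1204] d [ 2.8  1.6 58.4] twist 0.3 F [-0.3 -0.7 -0.3] w 0.0002 g 0.0 tilt [-0.001  0.    -1.   ]
[ 0.48822168 -0.14780629  0.062     ] [ 0.55694856 -0.06184846  0.034     ]
```

Emit:
{"api": "carry_out", "payload": {
  "plan": [
    {"dx": 2, "dy": 1, "dz": 20, "twist": 0, "fingers": 1},
    {"dx": 2, "dy": 1, "dz": 40, "twist": 0, "fingers": 1},
    {"dx": 2, "dy": 1, "dz": 54, "twist": 0, "fingers": 1},
    {"dx": 2, "dy": 1, "dz": 60, "twist": 0, "fingers": 1},
    {"dx": 2, "dy": 1, "dz": 64, "twist": 0, "fingers": 1}
  ]
}}

```text
clock: 2.07
eef_pos: [0.4876, -0.149, 0.0567]
tool_rot: [0.829, 0.559, 0.0, 0.0]
ft_force: [-0.2, 0.4, -0.0]
grip_width: 0.0001
grasp_force: 0.0
```

Emit:
{"api": "carry_out", "payload": {
  "plan": [
    {"dx": 0, "dy": 0, "dz": 2, "twist": 0, "fingers": 1},
    {"dx": 0, "dy": 0, "dz": 4, "twist": 0, "fingers": 1},
    {"dx": 0, "dy": 0, "dz": 5, "twist": 0, "fingers": 1},
    {"dx": 0, "dy": 0, "dz": 5, "twist": 0, "fingers": 1},
    {"dx": 0, "dy": 0, "dz": 5, "twist": 0, "fingers": 1}
  ]
}}

```text
clock: 2.48
eef_pos: [0.4882, -0.1484, 0.052]
tool_rot: [0.829, 0.559, 0.0, 0.0]
ft_force: [-0.0, -0.4, -0.4]
grip_width: -0.0002
grasp_force: 0.0
```

Emit:
{"api": "carry_out", "payload": {
  "plan": [
    {"dx": 0, "dy": 0, "dz": 1, "twist": 0, "fingers": 1},
    {"dx": 0, "dy": 0, "dz": 1, "twist": 0, "fingers": 1},
    {"dx": 0, "dy": 0, "dz": 2, "twist": 0, "fingers": 1},
    {"dx": 0, "dy": 0, "dz": 2, "twist": 0, "fingers": 1},
    {"dx": 0, "dy": 0, "dz": 2, "twist": 0, "fingers": 1}
  ]
}}

```text
clock: 2.9
eef_pos: [0.4877, -0.1483, 0.0493]
tool_rot: [0.829, 0.559, -0.0, -0.0]
ft_force: [0.0, -0.2, 0.1]
grip_width: 0.0
grasp_force: 0.0
```

```bash
python3 -c "
from h import *
delta(.4882,-.1478,.05,-22.3)
im,K,e,Rm=cam('scene'); save('s2.png',cv2.resize(im[150:250,230:350],None,fx=5,fy=5))
im,K,e,Rm=cam('wrist'); save('w2.png',im)"
```

```text
t 2.90 tcp [ 0.4877 -0.1483  0.0493] d [ 0.6  0.3 -0.7] twist 0.3 F [ 0.  -0.2  0.1] w 0.0000 g 0.0 tilt [-0.  0. -1.]
```

View pics/s2.png

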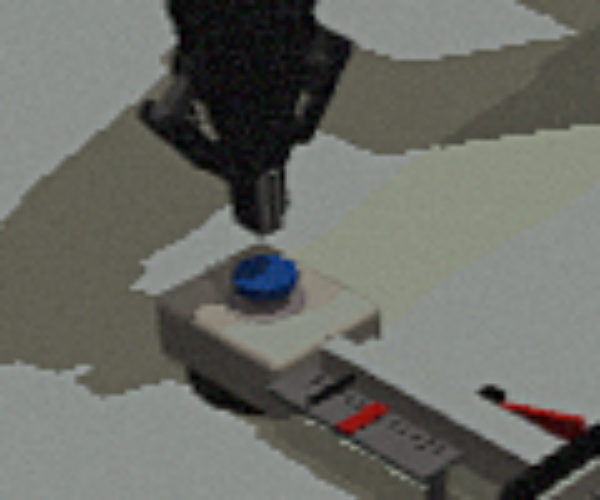

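The fingertips (about (282,197) in the full scene image) still look clear of the blue cap, so I'll check the reported TCP against the images.

```bash
python3 -c "
from h import *
o=bot.get_obs();p=o['eef_pos']
for n in('scene','wrist','top'):
    im,K,e,Rm=cam(n); print(n,'tcp px',proj(K,e,Rm,p).round(1),'cap home',proj(K,e,Rm,(.4882,-.1478,.052)).round(1),'cap up',proj(K,e,Rm,(.4882,-.1478,.062)).round(1))
    if n=='scene':
        for z in(.05,.06,.07,.08,.1): print(z,ray(K,e,Rm,281.6,196.8,z).round(4))
        b=cv2.inRange(cv2.cvtColor(im,cv2.COLOR_RGB2HSV),(100,120,30),(130,255,255));b[:195]=0;b[215:]=0;b[:,:270]=0;b[:,295:]=0
        print(np.argwhere(b)[:,::-1].mean(0),np.argwhere(b)[:,::-1].min(0),np.argwhere(b)[:,::-1].max(0))
"
```

```text
scene tcp px [281.5 207.8] cap home [281.5 207.1] cap up [281.3 204. ]
0.05 [ 0.4386 -0.1721  0.05  ]
0.06 [ 0.4527 -0.1644  0.06  ]
0.07 [ 0.4668 -0.1566  0.07  ]
0.08 [ 0.4809 -0.1489  0.08  ]
0.1 [ 0.5091 -0.1335  0.1   ]
[282.60869565 205.07608696] [277 201] [288 209]
wrist tcp px [317.8 283.4] cap home [318.2 284.4] cap up [318.3 293.2]
top tcp px [379.5 283.3] cap home [379.4 283.1] cap up [379.9 283. ]
```

View pics/w2.png

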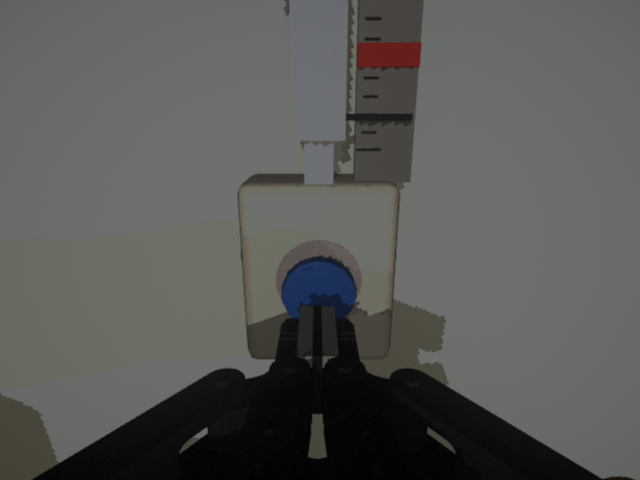

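Both views put the real fingertips about 30–35 mm above the reported TCP. No contact has been made yet, so I'll keep descending in small steps and watch the force.

Emit:
{"api": "carry_out", "payload": {
  "plan": [
    {"dx": 0, "dy": 0, "dz": 4, "twist": 0, "fingers": 1},
    {"dx": 0, "dy": 0, "dz": 8, "twist": 0, "fingers": 1},
    {"dx": 0, "dy": 0, "dz": 12, "twist": 0, "fingers": 1},
    {"dx": 0, "dy": 0, "dz": 15, "twist": 0, "fingers": 1},
    {"dx": 0, "dy": 0, "dz": 16, "twist": 0, "fingers": 1}
  ]
}}

```text
clock: 3.57
eef_pos: [0.4871, -0.1481, 0.0325]
tool_rot: [0.829, 0.559, -0.0, -0.001]
ft_force: [-0.4, -0.5, 0.3]
grip_width: -0.0
grasp_force: 0.0
```

Emit:
{"api": "carry_out", "payload": {
  "plan": [
    {"dx": 0, "dy": 0, "dz": 1, "twist": 0, "fingers": 1},
    {"dx": 0, "dy": 0, "dz": 2, "twist": 0, "fingers": 1},
    {"dx": 0, "dy": 0, "dz": 3, "twist": 0, "fingers": 1},
    {"dx": 0, "dy": 0, "dz": 4, "twist": 0, "fingers": 1},
    {"dx": 0, "dy": 0, "dz": 5, "twist": 0, "fingers": 1}
  ]
}}

```text
clock: 3.98
eef_pos: [0.4879, -0.1483, 0.0284]
tool_rot: [0.829, 0.559, 0.0, 0.0]
ft_force: [0.8, 0.6, -0.1]
grip_width: 0.0002
grasp_force: 0.0
```

```bash
python3 -c "
from h import *
delta(.4882,-.1478,.05,-22.3)
im,K,e,Rm=cam('scene'); save('s3.png',cv2.resize(im[150:250,230:350],None,fx=5,fy=5))
b=cv2.inRange(cv2.cvtColor(im,cv2.COLOR_RGB2HSV),(100,120,30),(130,255,255));b[:195]=0;b[215:]=0;b[:,:270]=0;b[:,295:]=0
q=np.argwhere(b)[:,::-1]; print(q.mean(0),q.min(0),q.max(0))"
```

```text
t 3.98 tcp [ 0.4879 -0.1483  0.0284] d [  0.6   0.1 -21.6] twist 0.3 F [ 0.8  0.6 -0.1] w 0.0002 g 0.0 tilt [ 0. -0. -1.]
[282.61538462 205.74358974] [277 202] [288 209]
```

Emit:
{"api": "carry_out", "payload": {
  "plan": [
    {"dx": 0, "dy": 0, "dz": 1, "twist": 0, "fingers": 1},
    {"dx": 0, "dy": 0, "dz": 2, "twist": 0, "fingers": 1},
    {"dx": 0, "dy": 0, "dz": 3, "twist": 0, "fingers": 1},
    {"dx": 0, "dy": 0, "dz": 4, "twist": 0, "fingers": 1},
    {"dx": 0, "dy": 0, "dz": 5, "twist": 0, "fingers": 1}
  ]
}}

```text
clock: 4.45
eef_pos: [0.4878, -0.1483, 0.0233]
tool_rot: [0.829, 0.559, 0.0, -0.0]
ft_force: [-0.9, 0.2, -0.5]
grip_width: -0.0001
grasp_force: 0.0
```

Emit:
{"api": "carry_out", "payload": {
  "plan": [
    {"dx": 0, "dy": 0, "dz": 1, "twist": 0, "fingers": 1},
    {"dx": 0, "dy": 0, "dz": 2, "twist": 0, "fingers": 1},
    {"dx": 0, "dy": 0, "dz": 3, "twist": 0, "fingers": 1},
    {"dx": 0, "dy": 0, "dz": 4, "twist": 0, "fingers": 1},
    {"dx": 0, "dy": 0, "dz": 5, "twist": 0, "fingers": 1}
  ]
}}

```text
clock: 4.87
eef_pos: [0.4878, -0.1484, 0.0191]
tool_rot: [0.829, 0.559, 0.0, 0.0]
ft_force: [-1.6, 0.5, 6.9]
grip_width: 0.0002
grasp_force: 3.0
```

```bash
python3 -c "
from h import *
delta(.4882,-.1478,.05,-22.3)
im,K,e,Rm=cam('scene'); save('s3.png',cv2.resize(im[150:250,230:350],None,fx=5,fy=5))
b=cv2.inRange(cv2.cvtColor(im,cv2.COLOR_RGB2HSV),(100,120,30),(130,255,255));b[:195]=0;b[215:]=0;b[:,:270]=0;b[:,295:]=0
q=np.argwhere(b)[:,::-1]; print(q.mean(0),q.min(0),q.max(0))"
```

```text
t 4.87 tcp [ 0.4878 -0.1484  0.0191] d [  0.7   0.2 -30.9] twist 0.3 F [-1.6  0.5  6.9] w 0.0002 g 3.0 tilt [ 0. -0. -1.]
[282.44067797 207.27118644] [277 204] [288 210]
```

Emit:
{"api": "carry_out", "payload": {
  "plan": [
    {"dx": 0, "dy": 0, "dz": 1, "twist": 0, "fingers": 1},
    {"dx": 0, "dy": 0, "dz": 2, "twist": 0, "fingers": 1},
    {"dx": 0, "dy": 0, "dz": 3, "twist": 0, "fingers": 1},
    {"dx": 0, "dy": 0, "dz": 4, "twist": 0, "fingers": 1},
    {"dx": 0, "dy": 0, "dz": 5, "twist": 0, "fingers": 1}
  ]
}}

```text
clock: 5.33
eef_pos: [0.4878, -0.1483, 0.0141]
tool_rot: [0.829, 0.559, 0.0, 0.0]
ft_force: [-2.9, 0.3, 5.6]
grip_width: 0.0001
grasp_force: 3.0
```

Emit:
{"api": "carry_out", "payload": {
  "plan": [
    {"dx": 0, "dy": 0, "dz": 1, "twist": 0, "fingers": 1},
    {"dx": 0, "dy": 0, "dz": 2, "twist": 0, "fingers": 1},
    {"dx": 0, "dy": 0, "dz": 2, "twist": 0, "fingers": 1},
    {"dx": 0, "dy": 0, "dz": 3, "twist": 0, "fingers": 1},
    {"dx": 0, "dy": 0, "dz": 3, "twist": 0, "fingers": 1}
  ]
}}

```text
clock: 5.75
eef_pos: [0.488, -0.1484, 0.013]
tool_rot: [0.829, 0.559, 0.0, 0.001]
ft_force: [-7.0, 1.6, 19.0]
grip_width: -0.0001
grasp_force: 9.4
```

Emit:
{"api": "carry_out", "payload": {
  "plan": [
    {"dx": 0, "dy": 0, "dz": -15, "twist": 0, "fingers": 1},
    {"dx": 0, "dy": -1, "dz": -35, "twist": 0.3, "fingers": 0.5},
    {"dx": 15, "dy": -4, "dz": -55, "twist": 0.3, "fingers": -0.3},
    {"dx": 45, "dy": -8, "dz": -60, "twist": 0.3, "fingers": -0.82},
    {"dx": 80, "dy": -8, "dz": -60, "twist": 0.3, "fingers": -0.82}
  ]
}}

```text
clock: 6.17
eef_pos: [0.5113, -0.0718, 0.0726]
tool_rot: [0.831, 0.556, 0.001, 0.001]
ft_force: [0.6, 0.9, -0.8]
grip_width: 0.0485
grasp_force: 0.0
```

Emit:
{"api": "carry_out", "payload": {
  "plan": [
    {"dx": 30, "dy": 0, "dz": 0, "twist": 0, "fingers": -0.82},
    {"dx": 60, "dy": 0, "dz": 0, "twist": 0, "fingers": -0.82},
    {"dx": 85, "dy": 0, "dz": 0, "twist": 0, "fingers": -0.82},
    {"dx": 105, "dy": 0, "dz": 0, "twist": 0, "fingers": -0.82},
    {"dx": 113, "dy": 0, "dz": 0, "twist": 0, "fingers": -0.82}
  ]
}}

```text
clock: 6.58
eef_pos: [0.5541, 0.0361, 0.0703]
tool_rot: [0.83, 0.558, 0.001, -0.0]
ft_force: [-0.4, 0.0, -0.3]
grip_width: 0.078
grasp_force: 0.0
```

```bash
cat >> h.py <<'E'
P0=np.array([.4882,-.1478]); YW=-22.3
X=np.array([np.cos(np.radians(YW)),np.sin(np.radians(YW))]);Y=np.array([-X[1],X[0]]); O=P0+.1*Y
def rack(p): return ((np.array(p)[:2]-O)@X*1000).round(1),((np.array(p)[:2]-O)@Y*1000).round(1)
E
python3 -c "
from h import *
t=O+.095*Y-.008*X; delta(t[0],t[1],-.022,YW); print('tcp in rack',rack(bot.get_obs()['eef_pos']))
im,K,e,Rm=cam('wrist'); save('w4.png',im); print(e)
for q in((0,113,52),(-42,113,52),(42,113,52),(-36,94,41),(-3,95,20)):
    w=O+q[0]/1e3*X+q[1]/1e3*Y; print(q,proj(K,e,Rm,(w[0],w[1],q[2]/1e3)).round(0))
im,K,e,Rm=cam('scene'); save('s4.png',cv2.resize(im[130:280,230:400],None,fx=4,fy=4)[:600])
b=cv2.inRange(cv2.cvtColor(im,cv2.COLOR_RGB2HSV),(100,120,30),(130,255,255));b[:195]=0;b[220:]=0;b[:,:265]=0;b[:,300:]=0
q=np.argwhere(b)[:,::-1]; print(q.mean(0),q.min(0),q.max(0))"
```

```text
t 6.58 tcp [0.5541 0.0361 0.0703] d [-0.2  0.8 92.3] twist 0.2 F [-0.4  0.  -0.3] w 0.0780 g 0.0 tilt [ 0.001  0.001 -1.   ]
tcp in rack (np.float64(-8.8), np.float64(95.1))
[0.58460244 0.11205089 0.25258578]
(0, 113, 52) [334. 238.]
(-42, 113, 52) [255. 238.]
(42, 113, 52) [414. 238.]
(-36, 94, 41) [270. 264.]
(-3, 95, 20) [327. 250.]
[282.85555556 208.        ] [277 204] [289 212]
```

View pics/w4.png

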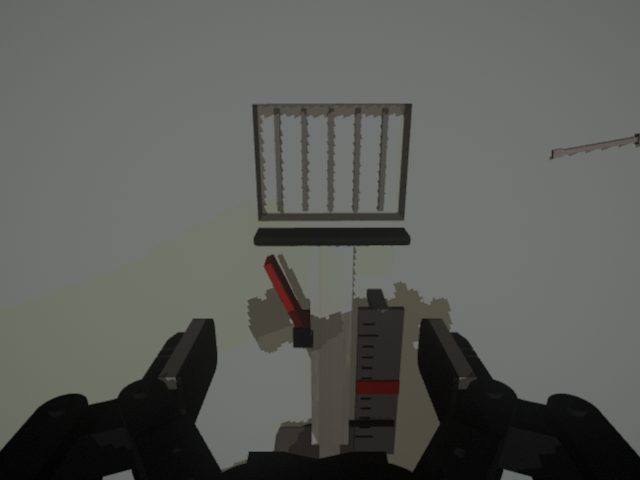

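View pics/s4.png

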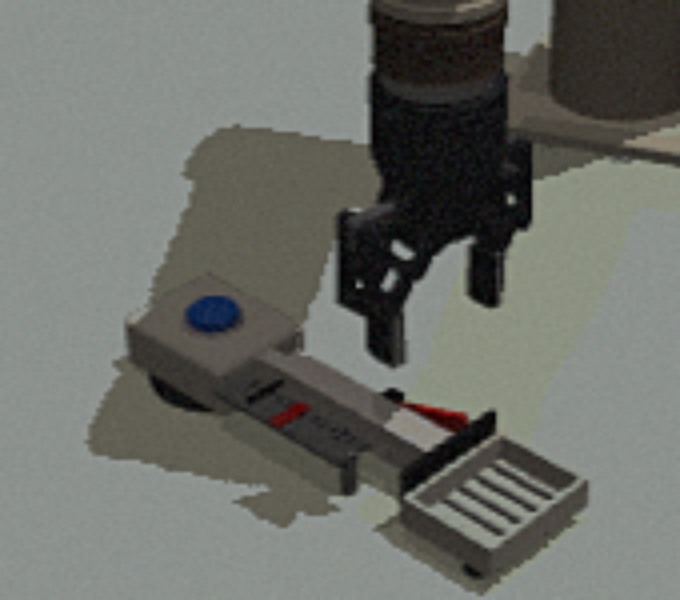

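The wrist view shows the plate at (332,238), the lever tip at (270,262) and the mark at (377,387), all matching the rack pose I worked out. The scene view shows the cap flush on the block, so the plunger is home. Next I'll check where the fingertips really are.

```bash
python3 -c "
from h import *
o=bot.get_obs();p=o['eef_pos']
for n in('scene','wrist'):
    im,K,e,Rm=cam(n)
    for s in(-1,1):
      for z in(.11,.118,.126):
        print(n,s,z,[proj(K,e,Rm,np.r_[p[:2]+a/1e3*Y+s*b/1e3*X,z]).round(0).astype(int).tolist() for a,b in((-11,39),(11,39),(11,49))])
"
```

```text
scene -1 0.11 [[344, 207], [351, 211], [354, 209]]
scene -1 0.118 [[344, 204], [351, 208], [354, 206]]
scene -1 0.126 [[344, 202], [351, 205], [354, 203]]
scene 1 0.11 [[322, 221], [329, 225], [326, 226]]
scene 1 0.118 [[322, 218], [329, 222], [326, 224]]
scene 1 0.126 [[322, 215], [329, 219], [326, 221]]
wrist -1 0.11 [[224, 345], [220, 297], [194, 297]]
wrist -1 0.118 [[219, 356], [215, 306], [188, 306]]
wrist -1 0.126 [[214, 369], [209, 317], [181, 317]]
wrist 1 0.11 [[412, 345], [417, 297], [442, 297]]
wrist 1 0.118 [[417, 356], [422, 306], [448, 306]]
wrist 1 0.126 [[422, 369], [427, 317], [455, 317]]
```

Emit:
{"api": "carry_out", "payload": {
  "plan": [
    {"dx": 0, "dy": 0, "dz": 25, "twist": 0, "fingers": -0.82},
    {"dx": -1, "dy": 0, "dz": 55, "twist": 0, "fingers": -0.82},
    {"dx": -1, "dy": 0, "dz": 80, "twist": 0, "fingers": -0.82},
    {"dx": -1, "dy": 0, "dz": 92, "twist": 0, "fingers": -0.82},
    {"dx": -1, "dy": 0, "dz": 97, "twist": 0, "fingers": -0.82}
  ]
}}

```text
clock: 7.2
eef_pos: [0.5497, 0.0306, -0.0292]
tool_rot: [0.831, 0.556, -0.002, -0.001]
ft_force: [-0.4, 0.5, -0.2]
grip_width: 0.0778
grasp_force: 0.0
```

```bash
python3 -c "
from h import *
t=O+.095*Y-.008*X; delta(t[0],t[1],-.027,YW); print('tcp in rack',rack(bot.get_obs()['eef_pos']))
im,K,e,Rm=cam('wrist'); save('w5.png',im); print(e)"
```

```text
t 7.20 tcp [ 0.5497  0.0306 -0.0292] d [ 6.6  2.8 -2.2] twist -0.1 F [-0.4  0.5 -0.2] w 0.0778 g 0.0 tilt [-0.006 -0.001 -1.   ]
tcp in rack (np.float64(-10.8), np.float64(88.4))
[0.58178204 0.1066891  0.15279173]
```

View pics/w5.png

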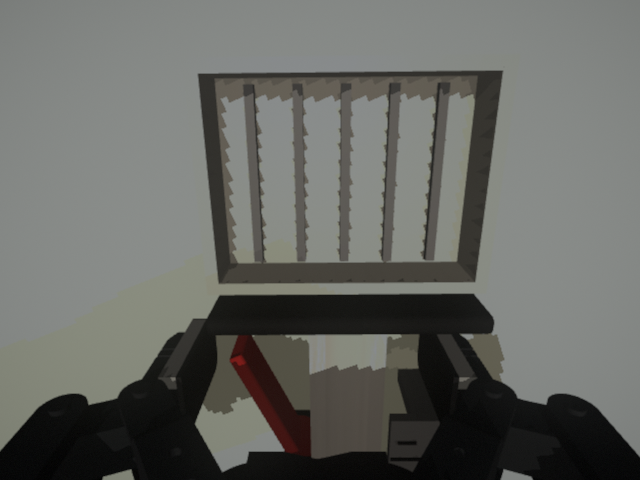

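The wrist view shows the left finger outside the lever (tip at (240,355)) and the right finger behind the plate at (440,340). Next I'll refine the pull distance from the saved image and the scene view.

```bash
cat >> h.py <<'E'
def plate_y(im,K,e,Rm):
    "rack y of the upper front edge of the plate, from the bottom-most... dark band near centre columns"
    v=cv2.cvtColor(im,cv2.COLOR_RGB2GRAY).astype(float); w=O+.031*X; return v
def sm(im,K,e,Rm):
    "mark and pointer rack y in the scene view, pointer as darkest along the strip line"
    out=[]
    ys=np.arange(-45,62,.5)
    g=cv2.GaussianBlur(im,(3,3),0.7).astype(float); D=[];Rd=[]
    for y in ys:
        a=[];b=[]
        for x in range(24,44,2):
            w=O+x/1e3*X+y/1e3*Y
            u,v=proj(K,e,Rm,(w[0],w[1],.038)); a.append(cv2.getRectSubPix(g.astype(np.float32),(1,1),(float(u),float(v))).mean())
            u,v=proj(K,e,Rm,(w[0],w[1],.034)); c=cv2.getRectSubPix(g.astype(np.float32),(1,1),(float(u),float(v))).ravel(); b.append(c[0]-c[1])
        D.append(np.mean(a));Rd.append(np.mean(b))
    D=np.array(D);Rd=np.array(Rd)
    r=np.clip(Rd-.4*Rd.max(),0,None); mk=(r*ys).sum()/r.sum()
    i=np.argmin(D); j=slice(max(i-6,0),i+7); k=np.clip(np.median(D)-D[j],0,None)
    return mk,(k*ys[j]).sum()/k.sum(),Rd.max(),np.median(D)-D[i]
E
python3 -c "
from h import *
for n in ('scene','top'):
    c=cam(n); print(n,'mark,ptr',np.round(sm(*c),2))
delta(0.5,0,0,YW); print(rack(bot.get_obs()['eef_pos']))"
sed -i '/^def plate_y/,/return v$/d' h.py
```

```text
scene mark,ptr [  6.77 -18.01  60.65  21.14]
top mark,ptr [ 6.04  6.   79.97 18.54]
t 7.35 tcp [ 0.5527  0.0315 -0.0263] d [-49.2 -36.8 -26.3] twist -0.1 F [ 0.6 -0.3  0.1] w 0.0782 g 0.0 tilt [-0. -0. -1.]
(np.float64(-8.3), np.float64(90.3))
```

Emit:
{"api": "carry_out", "payload": {
  "plan": [
    {"dx": 4, "dy": 0, "dz": 0, "twist": 0, "fingers": -0.82},
    {"dx": 8, "dy": 0, "dz": 0, "twist": 0, "fingers": -0.82},
    {"dx": 14, "dy": 0, "dz": 0, "twist": 0, "fingers": -0.82},
    {"dx": 20, "dy": 0, "dz": 0, "twist": 0, "fingers": -0.82},
    {"dx": 25, "dy": 0, "dz": 0, "twist": 0, "fingers": -0.82}
  ]
}}

```text
clock: 7.77
eef_pos: [0.5635, 0.0559, -0.0256]
tool_rot: [0.83, 0.557, 0.001, 0.001]
ft_force: [0.0, -3.5, 1.5]
grip_width: 0.0778
grasp_force: 1.5
```

```bash
python3 -c "
from h import *
c=cam('scene'); print('mark,ptr',np.round(sm(*c),2))
c=cam('scene'); print('mark,ptr',np.round(sm(*c),2))
delta(0.5,0,0,YW); print(rack(bot.get_obs()['eef_pos']))"
```

```text
mark,ptr [ 6.8   0.47 62.25 24.34]
mark,ptr [ 6.72  2.03 60.01 24.88]
t 7.87 tcp [ 0.5633  0.0567 -0.0261] d [-76.3 -37.1 -26.2] twist 0.1 F [-0.7 -2.   1.4] w 0.0775 g 1.0 tilt [ 0.002  0.    -1.   ]
(np.float64(-8.1), np.float64(117.6))
```

Emit:
{"api": "carry_out", "payload": {
  "plan": [
    {"dx": 2, "dy": 0, "dz": 0, "twist": 0, "fingers": -0.82},
    {"dx": 4, "dy": 0, "dz": 0, "twist": 0, "fingers": -0.82},
    {"dx": 6, "dy": 0, "dz": 0, "twist": 0, "fingers": -0.82},
    {"dx": 6, "dy": 0, "dz": 0, "twist": 0, "fingers": -0.82},
    {"dx": 6, "dy": 0, "dz": 0, "twist": 0, "fingers": -0.82}
  ]
}}

```text
clock: 8.28
eef_pos: [0.5644, 0.0614, -0.0267]
tool_rot: [0.83, 0.557, -0.0, -0.0]
ft_force: [0.7, -2.3, 1.2]
grip_width: 0.0777
grasp_force: 1.1
```

```bash
python3 -c "
from h import *
c=cam('scene'); print('mark,ptr',np.round(sm(*c),2))
im=c[0]; save('s6.png',cv2.resize(im[190:270,260:380],None,fx=6,fy=6,interpolation=cv2.INTER_CUBIC))
delta(0.5,0,0,YW); print(rack(bot.get_obs()['eef_pos']))"
```

```text
mark,ptr [ 8.    6.52 55.78 24.97]
t 8.33 tcp [ 0.5644  0.0613 -0.0267] d [-81.1 -36.4 -26.7] twist 0.0 F [ 0.1 -2.6  1. ] w 0.0777 g 1.1 tilt [-0.  0. -1.]
(np.float64(-8.8), np.float64(122.3))
```

View pics/s6.png

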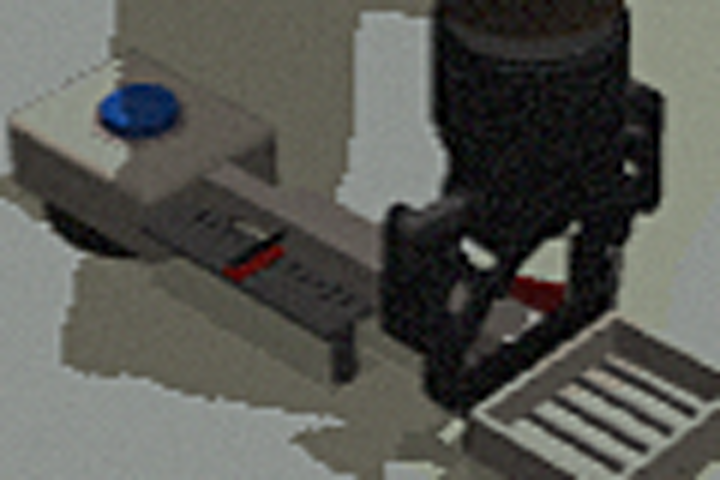

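The last view shows the pointer over the near part of the red band at about (265,245), with red (250,265) still visible beyond it. That puts the pointer roughly 1–2 mm short. I'll nudge it forward, centre the gripper and then close.

Emit:
{"api": "carry_out", "payload": {
  "plan": [
    {"dx": 1.5, "dy": 0, "dz": 0, "twist": 0, "fingers": -0.82},
    {"dx": 2, "dy": 0, "dz": 0, "twist": 0, "fingers": -0.82},
    {"dx": 2, "dy": 0, "dz": 0, "twist": 0, "fingers": -0.82},
    {"dx": 2, "dy": 3, "dz": 0, "twist": 0, "fingers": -0.82},
    {"dx": 2, "dy": 5, "dz": 0, "twist": 0, "fingers": -0.82}
  ]
}}

```text
clock: 8.75
eef_pos: [0.5687, 0.0613, -0.0272]
tool_rot: [0.83, 0.557, -0.001, -0.001]
ft_force: [-1.6, -1.5, -0.3]
grip_width: 0.0779
grasp_force: 1.1
```

```bash
python3 -c "
from h import *
c=cam('scene'); print('mark,ptr',np.round(sm(*c),2))
c=cam('scene'); print('mark,ptr',np.round(sm(*c),2))
delta(0.5,0,0,YW); print(rack(bot.get_obs()['eef_pos']))"
```

```text
mark,ptr [ 8.54  8.02 48.86 26.16]
mark,ptr [ 8.71  7.56 49.81 25.7 ]
t 8.85 tcp [ 0.5692  0.0612 -0.0272] d [-82.8 -40.9 -27.1] twist 0.0 F [-2.3 -1.3 -0.6] w 0.0777 g 1.4 tilt [-0.002  0.    -1.   ]
(np.float64(-4.4), np.float64(124.1))
```

Emit:
{"api": "carry_out", "payload": {
  "plan": [
    {"dx": 0, "dy": 0, "dz": 0, "twist": 0, "fingers": -0.82},
    {"dx": 0, "dy": 1, "dz": 0, "twist": 0, "fingers": -0.65},
    {"dx": 0, "dy": 1, "dz": 0, "twist": 0, "fingers": -0.5},
    {"dx": 0, "dy": 1, "dz": 0, "twist": 0, "fingers": -0.35},
    {"dx": 0, "dy": 1, "dz": 0, "twist": 0, "fingers": -0.2}
  ]
}}

```text
clock: 9.27
eef_pos: [0.5687, 0.0615, -0.0268]
tool_rot: [0.83, 0.558, -0.001, -0.002]
ft_force: [-6.5, -0.3, 3.1]
grip_width: 0.0512
grasp_force: 3.6
```

```bash
python3 -c "
from h import *
c=cam('scene'); print('mark,ptr',np.round(sm(*c),2))
delta(0.5,0,0,YW); print(rack(bot.get_obs()['eef_pos']))"
```

```text
mark,ptr [ 8.88  8.53 48.13 24.86]
t 9.32 tcp [ 0.5687  0.0614 -0.0268] d [-82.9 -40.5 -26.6] twist 0.1 F [-6.3  0.6  2.7] w 0.0513 g 3.5 tilt [-0.004  0.001 -1.   ]
(np.float64(-4.9), np.float64(124.2))
```

Emit:
{"api": "carry_out", "payload": {
  "plan": [
    {"dx": 0, "dy": 0, "dz": 0, "twist": 0, "fingers": 0},
    {"dx": 0, "dy": 0, "dz": 0, "twist": 0, "fingers": 0.2},
    {"dx": 0, "dy": 0, "dz": 0, "twist": 0, "fingers": 0.5},
    {"dx": 0, "dy": 0, "dz": 0, "twist": 0, "fingers": 1},
    {"dx": 0, "dy": 0, "dz": 0, "twist": 0, "fingers": 1}
  ]
}}

```text
clock: 9.73
eef_pos: [0.5703, 0.0614, -0.026]
tool_rot: [0.83, 0.557, 0.0, -0.001]
ft_force: [-4.9, 0.6, 6.0]
grip_width: 0.0278
grasp_force: 61.6
```

Emit:
{"api": "carry_out", "payload": {
  "plan": [
    {"dx": 0, "dy": 0, "dz": 0, "twist": 0, "fingers": 1},
    {"dx": 0, "dy": 0, "dz": 0, "twist": 0, "fingers": 1},
    {"dx": 0, "dy": 0, "dz": 0, "twist": 0, "fingers": 1},
    {"dx": 0, "dy": 0, "dz": 0, "twist": 0, "fingers": 1},
    {"dx": 0, "dy": 0, "dz": 0, "twist": 0, "fingers": 1}
  ]
}}

```text
clock: 10.15
eef_pos: [0.5702, 0.0611, -0.026]
tool_rot: [0.83, 0.557, -0.0, -0.001]
ft_force: [-4.9, -0.2, 9.2]
grip_width: 0.0277
grasp_force: 62.3
```

```bash
python3 -c "
from h import *
c=cam('scene'); print('mark,ptr',np.round(sm(*c),2))
im=c[0]; b=cv2.inRange(cv2.cvtColor(im,cv2.COLOR_RGB2HSV),(100,120,30),(130,255,255));b[:195]=0;b[220:]=0;b[:,:265]=0;b[:,300:]=0
q=np.argwhere(b)[:,::-1]; print('cap',q.mean(0),q.min(0),q.max(0))
c=cam('wrist')
for cc,a,p in blobs(c[0],'red',(150,200,500,480)): print('red',cc.round(0),a,p.min(0),p.max(0))
delta(0.5,0,0,YW); print(rack(bot.get_obs()['eef_pos']))"
```

```text
mark,ptr [ 8.82  8.53 46.63 24.69]
cap [282.74725275 208.05494505] [277 204] [289 212]
t 10.25 tcp [ 0.5702  0.0611 -0.026 ] d [-83.1 -41.8 -26. ] twist 0.0 F [-4.4 -0.2  8.1] w 0.0278 g 62.2 tilt [-0.001  0.001 -1.   ]
(np.float64(-3.4), np.float64(124.4))
```

```bash
python3 -c "
from h import *
for n in('top','scene'):
    im,K,e,Rm=cam(n); print(n)
    for y in range(-6,20,2):
        c=[]
        for x in(36,39,42):
            w=O+x/1e3*X+y/1e3*Y; u,v=proj(K,e,Rm,(w[0],w[1],.035)); c.append(cv2.getRectSubPix(im,(1,1),(float(u),float(v))).ravel().astype(int))
        print(y,np.mean(c,0).round(0))"
```

```text
top
-6 [68. 69. 70.]
-4 [68. 69. 70.]
-2 [69. 67. 68.]
0 [77. 59. 59.]
2 [85. 36. 34.]
4 [74. 22. 23.]
6 [64. 23. 24.]
8 [85. 26. 25.]
10 [94. 37. 36.]
12 [80. 54. 55.]
14 [66. 67. 69.]
16 [67. 68. 70.]
18 [68. 68. 69.]
scene
-6 [51. 50. 49.]
-4 [50. 51. 50.]
-2 [51. 49. 49.]
0 [53. 45. 43.]
2 [52. 32. 32.]
4 [50. 15. 16.]
6 [55.  9. 10.]
8 [64.  9. 10.]
10 [70. 14. 15.]
12 [68. 24. 23.]
14 [56. 39. 38.]
16 [46. 48. 48.]
18 [47. 49. 49.]
```

```bash
python3 -c "
from h import *
print(job_done())"
```

```text
the job is handed in; nothing more can be done
None
```

I handed the job in with the plunger home, the pointer within about 1 mm of the red mark's centre in the top view, and the fingers still gripping the leg and lever at about 62 N; I judged the lever closed from the grip width and centring, as I couldn't see it, and no verdict was returned.

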